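Check-weigh a bread roll and take it off the scale with tongs

ROBOT

A 6-joint arm with a two-finger parallel gripper is mounted at the origin on the work surface. World frame = base frame: x ahead of the robot, y to its left, z up, the work surface at z = 0. Lengths are in mm, angles in rad, forces in N, time in s.
With the tool pointing down it reaches from about 325 to 850 mm from the base axis. Payload 15.5 kg.
Tool frame: the origin (TCP) lies at the very end of the fingers, on their centre line; the grasp point (between the pads) lies 19 mm behind it; z points along the fingers, y is the direction in which the jaws open and shut (so a half turn about z gives the same grasp; the last joint's range is limited). The gripper opens to 91 mm and grips with 3 to 60 N. Pads are 32 mm wide; open, the fingers measure 118 mm over their backs; the gripper's body (76 mm by 178 mm) begins 60 mm behind the grasp point.
Start: joints at [1.179, 0.494, 1.345, -0, 1.302, -0.096], TCP at [182.186, 597.858, 213.915] pointing down, gripper open.
Joint ranges: [-2.91, 2.91], [-0.82, 2.16], [0.22, 2.67], [-1.22, 4.37], [0.12, 2.79], [-3.08, 3.08]. Speed limits (rad/s): [1.89, 1.89, 2.57, 3.01, 3.01, 3.01].

INTERFACE

Orientations are given as a unit quaternion [x, y, z, w].
In Python, from cell import * gives the robot as it stands.
- The arm moves only by the tool apply_moves, never from a script. Its argument "rows" is a list of rows, each a list of 7 numbers: the turn, a rotation vector about the tool's x, y, z in rad, then the shift along the tool's x, y, z in m, then the finger opening in m, from 0 to 0.0912. In form: [[ax, ay, az, x, y, z, fingers], ...]. A call has 1 to 12 rows; each row is the pose to reach, as a shift and turn from the pose commanded when the call began, along the tool's axes at that moment; what a row does not reach only later rows make up. A row lasts 1/12 s, in which the tool goes at most 41.7 mm and 7.16 degrees, less where a joint would pass 70% of its speed; a pose out of reach is approached as far as the arm can. A call with a gripper value outside its range is refused whole. The fingers move at their own pace and stop on an object; "newtons" is the grip in N (left out, the last holds). Time passes only in rows, so rows that repeat a pose let the fingers close. It gives the time, the measured TCP pose, the force and the opening at its end, in the units of the state.
- get_state(): the state, without advancing time (a new reading comes with each control period).
- camera(name): name is "side" or "top"; returns (picture, depth): 480x640x3 uint8, blue, green, red; 480x640 float32, mm along the optical axis (not along the pixel's ray), 0 where there is no reading.
- camera_info(name): a dict with "fx", "fy", "cx", "cy" (pixels), "pose" (4x4, takes a point from camera to world coordinates). Camera axes: x right, y up, looking along -z (the intrinsics and any distortion apply to the point x, -y, -z); pixel columns grow to the right and rows downward; lengths in mm; the calibration is good to about 2 mm. A picture is of the moment at which its call begins. camera_info takes no time and is no camera call.
- close_job(): hands the job in, once; it reports no verdict.
Trained networks look in the newest picture that a camera, given by its name, has taken for a name from the list of things; names that differ only in an ending like _2 or _b are one class to them, and where a whole thing is asked for, a point or a joint stands for the part that bears it (a point fixed in the world has none). Each returns a list of dicts, best first, with "p" (0 to 1); they miss things now and then, are a little off and sometimes report something else, mostly with a low value. They report only what shows in the picture. A call takes as long as a camera call. They do not tell look-alikes from the thing itself.
- look_for(thing, camera): "bbox" ([left, top, right, bottom] in pixels, round what is visible of it).
The state is a dict: "clock": time; "q": joint angles; "qvel": joint speeds; "joint_efforts": joint torques, N m; "eef_pos": TCP position; "tcp_rot": TCP orientation; "force": force on the tool from outside, world axes, zero at the start; "ft_torque": the same for the moment, N m; "gripper_width": finger opening in mm.
Only numpy, scipy, OpenCV 4.12 (cv2) and the standard library are available. Lean on these libraries where they do the work, as an engineer would, in place of code of your own. Each camera call takes 0.05 s, during which the arm holds its last target. There are 200 camera calls.

TASK

Check-weigh the roll on the beam scale: push the arrest lever fully over so the beam swings free and the roll's pan sinks, then bring the lever fully back so that the beam is locked level again. Only then pick up the kitchen tongs by their black grips, close them on the roll and lift it well clear, a hand's breadth (about 80 mm) above its pan, touching the roll with the tongs only; finish while still holding it up in the tongs, still, with the beam left locked. Leave the steel weight on the other pan and everything else on the table where they are.

Things in the scene. Friction and masses are not known exactly. Their poses are not given: they have to be found in the camera images.
- scale: Two-pan beam scale, fixed; origin: middle of its pillar, at table height; x away from the lever side, y along the beam, z up. Base plate 12 mm thick, x -130 to 60, y -100 to 100 mm; pillar 92 mm tall. Round white pans 104 mm across, rims 2 mm high, centres at x 0, y 140 and -140 mm, floors 82 mm above the table when level.
- beam (a joint): Tilt of the beam with both pans (rad), 0 level, -0.1 to +0.1; positive lifts the +y pan. Locked level by the arrest; when released the roll's pan sinks (the roll is always heavier than the weight) by about 14 mm to the stop.
- arrest (a joint): Arrest lever angle (rad): 0 leaning towards scale -x, beam locked level; 1.0 leaning towards scale +x, beam free. It pivots about a line parallel to scale y through scale x -95 mm, y 0, height 34 mm. Light friction (about 1 N at the knob); it stays where it is left. Up to 0.05 rad the beam is still locked level.
- arrest_tip (a point): Centre of the lever's round black knob, 26 mm across, 85 mm from the pivot line on a 10 mm rod. It swings in the scale's x-z plane from 0.5 rad short of upright (lever 0, scale x -136 mm) to 0.5 rad beyond it (lever 1, scale x -54 mm).
- roll_center (a point): Centre (half-way up) of the round brown bread roll, 52 mm across, 37 mm tall, 40 to 65 g; its sides are upright from 8 to 24 mm above its underside. It stands on one of the scale's pans (either one), up to 8 mm off the pan's centre. Its yaw has no meaning.
- weight_center (a point): Centre of the steel knob weight, 28 mm across, 30 mm tall, 30 g, standing on the other pan.
- tongs_grip (a point): Middle of the kitchen tongs, between their two black grips, 13 mm above their underside. They lie flat on the table left or right of the scale, 130 g. x: from the hinge (90 mm behind this point) to the tips; z up. The upright black grips are 66 mm long, 26 mm high, 6 mm thick, 49 mm over their outsides when open, 34 mm and parallel when closed on the roll; balance point within 20 mm of here.
- tongs_tips (a point): Middle between the two flat steel tips of the tongs, 105 mm ahead of tongs_grip along the tongs' x axis, at the same height. Tips: upright plates 42 mm long, 24 mm high (from 1 to 25 mm above the tongs' underside), 85 mm apart inside when open, 52 mm when closed on the roll.
- tongs_arm (a joint): Opening of each arm of the tongs (rad), both arms moving in step: 0.085 fully open (as a spring of about 4 N at each grip holds them), 0 when the tips are 52 mm apart (closed on the roll), -0.11 quite shut. Squeezing the grips with 25 N pinches the roll with about 8 N; squeezed to 42 mm over the grips they are held firmly enough to carry and the tips are still about 70 mm apart.
- jar: Bystander: glass jar with steel lid, 68 mm across, 110 mm tall, standing; origin at the centre of its underside. It stands on the other side of the scale from the tongs.
- spare_weight: Bystander: steel knob weight, 36 mm across, 40 mm tall, standing on the table beyond the scale; origin at the centre of its underside.
- timer: Bystander: round white kitchen timer, 60 mm across, 41 mm tall, on the table in front of the scale; origin at the centre of its underside.
- bowl: Bystander: small steel bowl, 110 mm across, 45 mm tall; origin at the centre of its underside.
- cutter: Bystander: round steel pastry cutter ring, 60 mm across, 35 mm tall; origin at the centre of its underside.
- shaker: Bystander: white shaker, 44 mm across, 55 mm tall, on the table in front of the scale; origin at the centre of its underside.
There are look-alikes about, which are no part of the job. What is shaped like the part that bears tongs_grip but green is not meant. What is shaped like the part that bears roll_center but turquoise is not meant.

How it is judged (in metres and radians):
On the way, in this order (a step that is already met when the one before it is completed fails the run):
1. the arrest lever is over and the beam has swung free with the roll on its pan, the tongs not in hand (value of joint arrest above 0.8 rad and (value of joint beam above 0.07 rad or value of joint beam below -0.07 rad) and contact force between roll and scale above 0.05 N and contact force between the fingers and tongs below 0.05 N), for 0.2 s.
2. the lever is back and the beam locked level, the roll still on its pan and the tongs not yet in hand (value of joint arrest below 0.12 rad and value of joint beam between -0.025 and 0.025 rad and contact force between roll and scale above 0.05 N and contact force between each of roll, the fingers and tongs below 0.05 N), for 0.2 s.
3. the tongs, held by the gripper, close on the roll (contact force between each of roll, the fingers and tongs above 1 N and value of joint arrest below 0.12 rad), for 0.2 s.
At the end, for the whole second after the job is handed in: Roll held still in the tongs only (within 40 mm of the tips' middle), its centre over 150 mm above the table; tongs in the gripper, touching nothing else; arrest lever within 0.12 rad of home, beam level within 0.025 rad, weight on its pan within 25 mm of its start (all of step 3 and height (world z) of roll_center above 0.15 m and linear speed of roll below 0.05 m/s and contact force between each of roll, tongs and scale below 0.02 N and contact force between roll and the arm below 0.02 N and contact force between roll and the fingers below 0.02 N and contact force between tongs and table below 0.02 N and distance between roll_center and tongs_tips below 0.04 m and value of joint beam between -0.025 and 0.025 rad and distance of weight_center from where it was at the start of the episode below 0.025 m and height (world z) of weight_center above 0.085 m); the arm keeps its last pose, push and grip.
It fails at once if the tongs touch the roll while the beam is not arrested (contact force between roll and tongs above 0.3 N and value of joint arrest above 0.2 rad).
It fails at once if the gripper or arm touches the roll (contact force between roll and the fingers above 0.3 N or contact force between roll and the arm above 0.3 N).
It fails at once if the weight falls off its pan (height (world z) of weight_center below 0.07 m).
It fails at once if the roll falls off its pan or out of the tongs (height (world z) of roll_center below 0.075 m).
It fails at once if a bystander is moved more than 30 mm (distance of any of jar, spare_weight, timer, bowl, cutter, shaker from where it was at the start of the episode above 0.03 m).
It also fails if it takes over 61 s, if anything falls off the work surface, if the arm or the gripper's body presses on something with over 40 N, if the wrist force passes 120 N, or if a joint passes its speed limit or range.

## Working session

There is one attempt and no reset: what is moved stays moved. The work goes in short steps, Python scripts to look and compute and a tool call to move; the robot and the scene stay as the last step left them, time stands still between calls to the robot, and variables do not carry over. Pictures are saved under pics/ and viewed, about 8 in all and at most 12, crops included, and the job is handed in when it is done.

Besides the shell and the picture viewer there is one more tool, called after "Call:" as name(argument=value, ...) on one line, values as JSON. apply_moves: Moves the arm, as the interface text tells. Its arguments: {"type":"object","properties":{"rows":{"type":"array","items":{"type":"array","items":{"type":"number"}}},"newtons":{"type":"number"}},"required":["rows"]}

```bash
mkdir -p pics
cat > h.py <<'E'
from cell import *
import numpy as np, cv2
def snap(n,name):
    p,d=camera(n); cv2.imwrite(f'pics/{name}.png',p); np.save(f'pics/{name}.npy',d); return p,d
def cloud(n,d):
    c=camera_info(n); v,u=np.mgrid[0:480,0:640]
    P=np.stack([(u-c['cx'])/c['fx']*d,-(v-c['cy'])/c['fy']*d,-d,np.ones_like(d)],-1)
    W=(P@np.array(c['pose']).T)[...,:3]; W[d==0]=np.nan; return W
E
python3 - <<'E'
from h import *
for n in('side','top'):
    p,d=snap(n,n+'0'); c=camera_info(n); print({k:np.round(v,3).tolist() for k,v in c.items()})
    W=cloud(n,d); np.save(f'pics/W{n}0.npy',W)
    for t in['scale','roll_center','weight_center','tongs_grip','tongs_tips','arrest_tip','jar','bowl','cutter','timer','shaker','spare_weight']:
        for r in look_for(t,n)[:3]:
            b=[int(x) for x in r['bbox']]; u,v=(b[0]+b[2])//2,(b[1]+b[3])//2
            print(n,t,round(r['p'],2),b,np.round(W[min(v,479),min(u,639)]))
print(get_state())
E
```

```text
{'fx': 620.283, 'fy': 620.283, 'cx': 317.636, 'cy': 232.251, 'pose': [[0.945, 0.241, -0.221, 191.007], [-0.327, 0.721, -0.611, -927.222], [0.012, 0.65, 0.76, 1211.924], [0.0, 0.0, 0.0, 1.0]]}
side scale 0.64 [272, 173, 375, 293] [535. -14.  68.]
side scale 0.53 [288, 349, 398, 394] [ 465. -346.    7.]
side scale 0.47 [300, 350, 388, 387] [ 466. -347.   21.]
side roll_center 0.84 [282, 163, 301, 186] [532. 237.  36.]
side roll_center 0.6 [308, 170, 331, 190] [570. 117. 114.]
side roll_center 0.31 [288, 349, 396, 393] [ 462. -346.    9.]
side weight_center 0.56 [347, 264, 358, 279] [ 549. -167.  102.]
side tongs_grip 0.92 [229, 466, 351, 480] [ 291. -520.   20.]
side tongs_grip 0.59 [291, 349, 397, 397] [ 468. -345.   -6.]
side tongs_tips 0.78 [228, 464, 347, 478] [ 286. -517.   27.]
side tongs_tips 0.67 [290, 348, 397, 392] [ 464. -346.   12.]
side arrest_tip 0.72 [351, 146, 390, 182] [763. 231.  11.]
side arrest_tip 0.63 [273, 227, 291, 246] [429. -27. 111.]
side jar 0.58 [251, 118, 274, 160] [485. 347.  83.]
side bowl 0.64 [349, 152, 390, 183] [758. 226.   5.]
side cutter 0.61 [432,
[... 1520 characters left out ...]
170] [724.  34.  41.]
{'clock': 1.3, 'q': array([ 1.17949330e+00,  4.93596145e-01,  1.34550759e+00, -2.77817448e-05,
        1.30251621e+00, -9.55168441e-02]), 'qvel': array([ 0.00063681,  0.00141514, -0.00105057,  0.00245348,  0.00037612,
        0.00019985]), 'joint_efforts': array([-2.88487514e-03, -8.78688884e+01, -3.82256341e+01,  7.06297089e-02,
        4.40855976e-02, -7.85418570e-05]), 'eef_pos': array([182.19488682, 597.84444645, 213.91478873]), 'tcp_rot': array([ 1.47350912e-01,  9.89084278e-01, -1.64728764e-05,  9.70996890e-06]), 'force': array([-0.61868506, -0.06430929,  0.31102077]), 'ft_torque': array([ 0.01069645, -0.01691385, -0.0018842 ]), 'gripper_width': 91.34831116853827}
```

Run:
```python
import cv2,numpy as np
t=cv2.imread('pics/top0.png'); s=cv2.imread('pics/side0.png')
a=cv2.resize(t[120:390,130:540],(800,527),interpolation=2)
cv2.imwrite('pics/v1.png',a)
b=cv2.resize(t[215:385,400:540],None,fx=3.5,fy=3.5,interpolation=2); c=cv2.resize(s[330:480,215:415],None,fx=1.5,fy=1.5)
m=np.zeros((595,800,3),np.uint8); m[:b.shape[0],:b.shape[1]]=b[:595]; m[:c.shape[0],495:495+300]=c
cv2.imwrite('pics/v2.png',m)
```

```text
(no output)
```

View pics/v1.png

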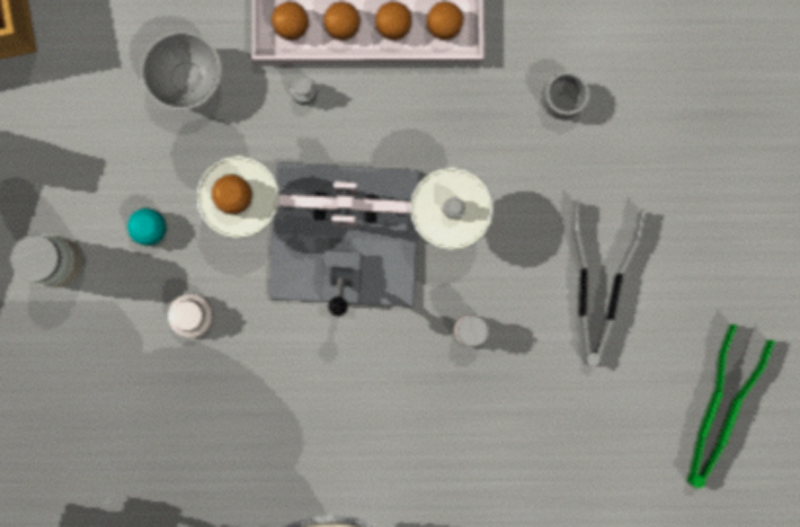

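View pics/v2.png

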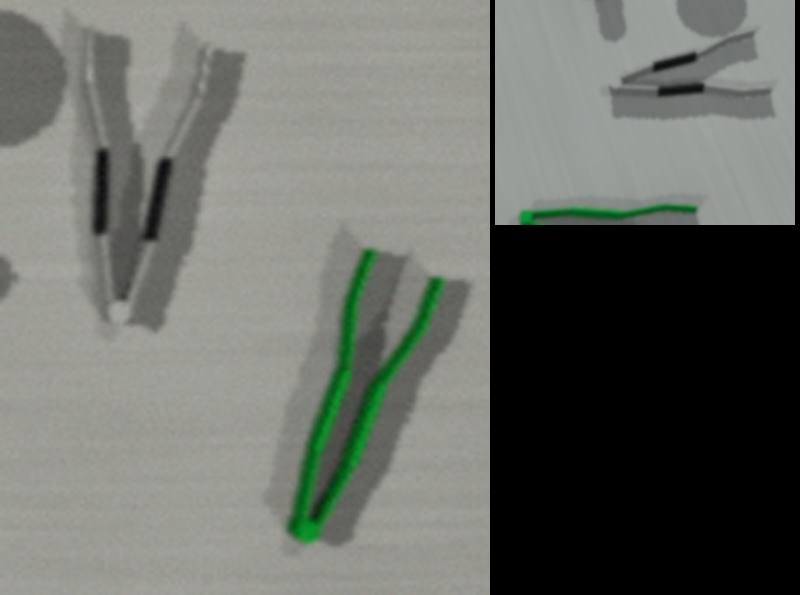

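Top view: the black-gripped tongs are at full-image pixel (440,266). The green look-alike tongs are at (505,330). The brown roll is on the left pan at (248,220); the turquoise one at (205,237) and the boxed ones at the top are not meant. The lever knob is at about (303,277). The close crop confirms the black-gripped tongs. Next I measure them.

```bash
cat >> h.py <<'E'
def ray(n,u,v,z):
    c=camera_info(n);T=np.array(c['pose']);d=T[:3,:3]@np.array([(u-c['cx'])/c['fx'],-(v-c['cy'])/c['fy'],-1]);o=T[:3,3];return (o+d*(z-o[2])/d[2])
E
python3 - <<'E'
from h import *
p=cv2.imread('pics/top0.png').astype(int); W=np.load('pics/Wtop0.npy'); hsv=cv2.cvtColor(p.astype(np.uint8),cv2.COLOR_BGR2HSV)
v,u=np.mgrid[0:480,0:640]
def box(m,a): b=np.zeros_like(m); b[a[1]:a[3],a[0]:a[2]]=1; return m&b
def rep(n,m,z):
    c=cv2.minAreaRect(np.argwhere(m)[:,::-1].astype(np.float32)); e=cv2.minEnclosingCircle(np.argwhere(m)[:,::-1].astype(np.float32))
    print(n,m.sum(),'minrect',np.round(ray('top',*c[0],z),1),c[1],'circ',np.round(ray('top',*e[0],z),1),round(e[1],1),'mean',np.round(ray('top',u[m].mean(),v[m].mean(),z),1))
sat=hsv[...,1]; val=hsv[...,2]
rep('roll',box((sat>120),(228,195,272,245)),104)
for n,b in(('panL',(225,195,275,245)),('panR',(335,200,390,250))):
    m=box((W[...,2]>72)&(W[...,2]<98),b); rep(n,m,84)
rep('weight',box(W[...,2]>100,(345,210,380,240)),110)
rep('knob',box(val<40,(290,268,312,285)),108)
rep('gripA',box(val<50,(415,250,435,290)),26); rep('gripB',box(val<50,(436,250,455,290)),26)
k,l,st=0,0,0
m=box((W[...,2]>14),(415,215,470,310)); 
for vv in range(222,310,3): 
    q=np.where(m[vv])[0]; 
    if len(q): print(vv,[np.round(ray('top',x,vv,25)[:2]).tolist() for x in (q.min(),q.max())],end=' ')
print()
print('beam z along y', [(int(W[220,x,1]),int(np.nanmax(W[214:232,x,2]))) for x in range(262,360,6)])
print('beam x', [(int(W[vv,305,0]),int(W[vv,305,2])) for vv in range(205,240,2)])
S=np.load('pics/Wside0.npy')[227:246,273:291]; ps=cv2.imread('pics/side0.png')[227:246,273:291]; mm=ps.max(2)<50; print('knob side',np.nanmedian(S[mm],0),mm.sum())
E
```

```text
roll 297 minrect [571.3 123.  104. ] (18.0, 19.0) circ [571.1 123.6 104. ] 9.8 mean [571.  123.6 104. ]
panL 1036 minrect [569.4 119.   84. ] (41.01219177246094, 41.719295501708984) circ [570.  116.5  84. ] 21.9 mean [569.  116.2  84. ]
panR 1287 minrect [ 554.  -159.4   84. ] (41.01219177246094, 41.01219177246094) circ [ 555.3 -153.5   84. ] 23.4 mean [ 554.1 -159.3   84. ]
weight 84 minrect [ 552.3 -160.9  110. ] (10.0, 10.0) circ [ 552.9 -160.9  110. ] 5.5 mean [ 552.6 -160.9  110. ]
knob 59 minrect [427.1 -13.8 108. ] (7.77817440032959, 7.77817440032959) circ [427.9 -13.8 108. ] 4.3 mean [427.6 -13.7 108. ]
gripA 68 minrect [ 445.6 -343.9   26. ] (2.9896373748779297, 23.003599166870117) circ [ 445.6 -343.6   26. ] 11.5 mean [ 445.4 -343.7   26. ]
gripB 68 minrect [ 440.1 -386.2   26. ] (2.941741943359375, 21.96500587463379) circ [ 440.2 -385.9   26. ] 11.1 mean [ 439.6 -386.3   26. ]
225 [[564.0, -337.0], [564.0, -340.0]] 228 [[556.0, -337.0], [556.0, -428.0]] 231 [[548.0, -334.0], [548.0, -428.0]] 234 [[540.0, -334.0], [540.0, -425.0]] 237 [[532.0, -334.0], [532.0, -425.0]] 240 
[... 651 characters left out ...]
376.0]] 291 [[389.0, -344.0], [389.0, -373.0]] 294 [[381.0, -344.0], [381.0, -370.0]] 297 [[373.0, -344.0], [373.0, -367.0]] 300 [[365.0, -346.0], [365.0, -364.0]] 303 [[357.0, -346.0], [357.0, -362.0]] 306 [[350.0, -348.0], [350.0, -359.0]] 
beam z along y [(92, 86), (76, 86), (62, 73), (46, 75), (35, 72), (17, 74), (2, 72), (-13, 94), (-29, 93), (-45, 72), (-61, 74), (-77, 73), (-94, 73), (-110, 86), (-122, 86), (-138, 87), (-153, 103)]
beam x [(621, 11), (615, 12), (609, 14), (604, 11), (588, 89), (582, 93), (578, 82), (573, 84), (567, 89), (562, 91), (557, 92), (552, 87), (547, 91), (541, 92), (537, 88), (536, 39), (534, 9), (529, 9)]
knob side [424.43274627 -17.92790505 116.52908386] 53
```

Call:
apply_moves(rows=[[0, 0, 1.33, -0.4125, -0.513, 0.05, 0.05], [0, 0, 1.33, -0.4125, -0.513, 0.05, 0.05], [0, 0, 1.33, -0.4125, -0.513, 0.05, 0.05], [0, 0, 1.33, -0.4125, -0.513, 0.05, 0.05], [0, 0, 1.33, -0.4125, -0.513, 0.05, 0.05], [0, 0, 1.33, -0.4125, -0.513, 0.05, 0.05], [0, 0, 1.33, -0.4125, -0.513, 0.05, 0.05], [0, 0, 1.33, -0.4125, -0.513, 0.05, 0.05], [0, 0, 1.33, -0.4125, -0.513, 0.05, 0.05], [0, 0, 1.33, -0.4125, -0.513, 0.05, 0.05], [0, 0, 1.33, -0.4125, -0.513, 0.05, 0.05], [0, 0, 1.33, -0.4125, -0.513, 0.05, 0.05]])

```text
clock: 2.3
eef_pos: [368.2, 133.3, 176.2]
tcp_rot: [0.728, 0.685, 0.0, 0.0]
force: [1.3, 0.9, 0.1]
gripper_width: 49.9
```

Call:
apply_moves(rows=[[0, 0, 0, -0.14, 0.066, 0.01, 0.05], [0, 0, 0, -0.14, 0.066, 0.01, 0.05], [0, 0, 0, -0.14, 0.066, 0.01, 0.05], [0, 0, 0, -0.14, 0.066, 0.01, 0.05], [0, 0, 0, -0.14, 0.066, 0.01, 0.05], [0, 0, 0, -0.14, 0.066, 0.01, 0.05], [0, 0, 0, -0.14, 0.066, 0.01, 0.05]])

```text
clock: 2.88
eef_pos: [425.6, -8.1, 166.0]
tcp_rot: [0.727, 0.687, -0.0, -0.0]
force: [-0.2, 0.7, -0.3]
gripper_width: 50.2
```

Run:
```python
from h import *
s=get_state(); print(s['clock'],s['eef_pos'],s['tcp_rot'])
p,d=snap('side','s1'); cv2.imwrite('pics/v3.png',cv2.resize(p[130:330,200:440],(720,600),interpolation=2))
```

```text
2.8833 [425.63052574  -8.05079224 166.00911487] [ 7.26508825e-01  6.87157092e-01 -7.46406689e-05 -2.30754937e-04]
```

View pics/v3.png

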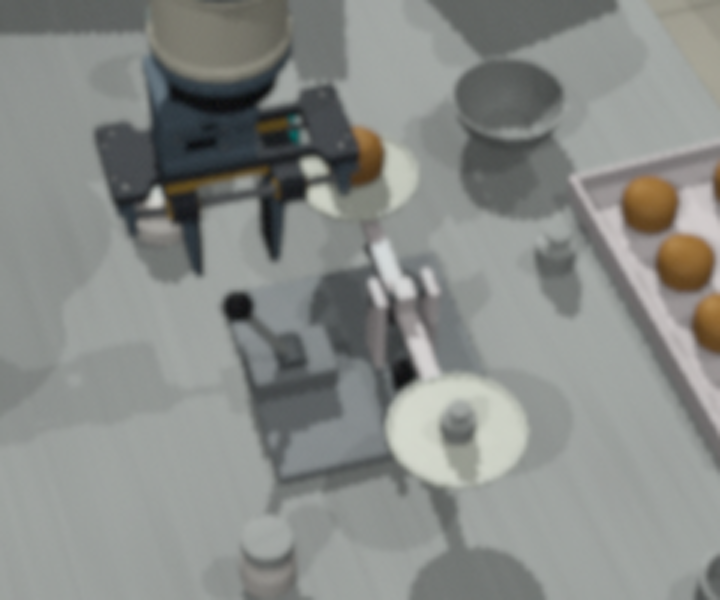

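The open gripper hangs above the knob, which is at crop (238,305). I descend around it and narrow the fingers.

Call:
apply_moves(rows=[[0, 0, 0, -0.005, 0.002, 0.03, 0.05], [0, 0, 0, -0.005, 0.002, 0.066, 0.05], [0, 0, 0, -0.005, 0.002, 0.066, 0.05], [0, 0, 0, -0.005, 0.002, 0.066, 0.033], [0, 0, 0, -0.005, 0.002, 0.066, 0.033], [0, 0, 0, -0.005, 0.002, 0.066, 0.033]])

```text
clock: 3.43
eef_pos: [428.5, -13.1, 101.7]
tcp_rot: [0.726, 0.688, 0.001, 0.001]
force: [-0.1, 0.3, 0.7]
gripper_width: 34.1
```

Call:
apply_moves(rows=[[0, 0, 0, 0, 0.011, 0, 0.033], [0, 0, 0, 0, 0.022, 0, 0.033], [0, 0, 0, 0, 0.033, 0, 0.033], [0, 0, 0, 0, 0.044, 0, 0.033], [0, 0, 0, 0, 0.055, 0, 0.033], [0, 0, 0, 0, 0.066, 0, 0.033], [0, 0, 0, 0, 0.076, 0, 0.033], [0, 0, 0, 0, 0.084, 0, 0.033], [0, 0, 0, 0, 0.084, 0, 0.033], [0, 0, 0, 0, 0.084, 0, 0.033], [0, 0, 0, 0, 0.084, 0, 0.033], [0, 0, 0, 0, 0.084, 0, 0.033]])

```text
clock: 4.43
eef_pos: [511.7, -18.0, 100.4]
tcp_rot: [0.726, 0.687, 0.0, 0.0]
force: [-1.4, 0.3, 1.5]
gripper_width: 33.1
```

Run:
```python
from h import *
p,d=snap('side','s2'); print(get_state()['force']); cv2.imwrite('pics/v4.png',cv2.resize(p[130:330,200:440],(720,600),interpolation=2))
W=cloud('side',d); hsv=cv2.cvtColor(p,cv2.COLOR_BGR2HSV)
m=(W[...,2]>55)&(W[...,2]<95)&(W[...,1]<-100)&(W[...,1]>-215)&(abs(W[...,0]-554)<60)
print('panR z',np.nanmedian(W[m][:,2]), 'before',end=' ')
W=np.load('pics/Wside0.npy');m=(W[...,2]>55)&(W[...,2]<95)&(W[...,1]<-100)&(W[...,1]>-215)&(abs(W[...,0]-554)<60);print(np.nanmedian(W[m][:,2]))
```

```text
[-0.89423644  0.32435944  2.28373944]
panR z 92.68953785640349 before 82.723921818073
```

View pics/v4.png

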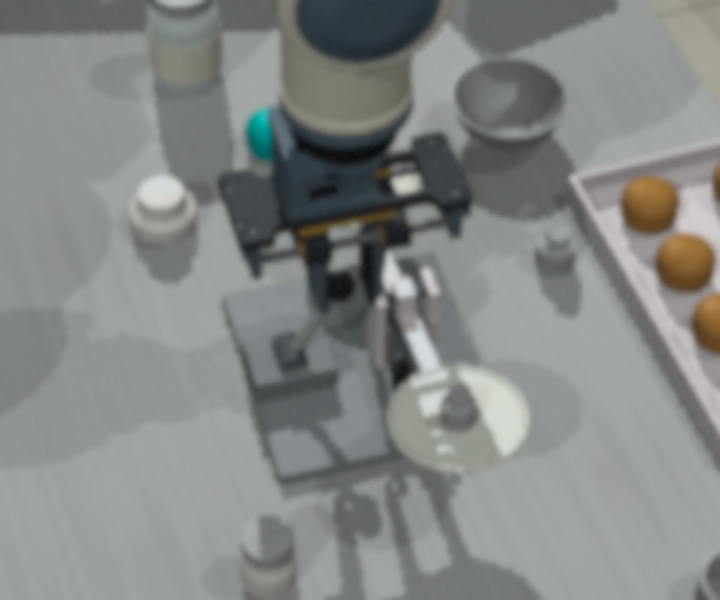

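The knob, at crop (340,285), is over and the weight's pan has risen. I hold briefly, then bring the lever back.

Call:
apply_moves(rows=[[0, 0, 0, 0, 0.001, 0, 0.033], [0, 0, 0, 0, 0.001, 0, 0.033], [0, 0, 0, 0, 0.001, 0, 0.033], [0, 0, 0, 0, -0.01, 0, 0.033], [0, 0, 0, 0, -0.021, 0, 0.033], [0, 0, 0, 0, -0.032, 0, 0.033], [0, 0, 0, 0, -0.043, 0, 0.033], [0, 0, 0, 0, -0.054, 0, 0.033], [0, 0, 0, 0, -0.064, 0, 0.033], [0, 0, 0, 0, -0.073, 0, 0.033], [0, 0, 0, 0, -0.081, 0, 0.033], [0, 0, 0, 0, -0.087, 0, 0.033]])

```text
clock: 5.48
eef_pos: [424.0, -13.2, 100.1]
tcp_rot: [0.726, 0.687, 0.0, 0.0]
force: [1.6, 0.0, -1.6]
gripper_width: 32.9
```

Call:
apply_moves(rows=[[0, 0, 0, 0, 0, 0, 0.033], [0, 0, 0, 0, -0.001, 0, 0.033], [0, 0, 0, 0, -0.002, 0, 0.033], [0, 0, 0, 0, -0.002, 0, 0.033], [0, 0, 0, 0, -0.002, 0, 0.033]])

```text
clock: 5.9
eef_pos: [423.0, -13.2, 100.0]
tcp_rot: [0.726, 0.687, 0.0, 0.0]
force: [-0.2, -0.4, 0.7]
gripper_width: 33.2
```

Call:
apply_moves(rows=[[0, 0, 0, 0, -0.001, 0, 0.033], [0, 0, 0, 0, -0.002, 0, 0.033], [0, 0, 0, 0, -0.003, 0, 0.033], [0, 0, 0, 0, -0.003, 0, 0.033], [0, 0, 0, 0, -0.003, 0, 0.033]])

```text
clock: 6.32
eef_pos: [422.4, -13.3, 100.4]
tcp_rot: [0.726, 0.687, 0.002, 0.002]
force: [11.9, -0.4, -7.2]
gripper_width: 33.0
```

Run:
```python
from h import *
print(get_state()['force'],get_state()['eef_pos'])
p,d=snap('side','s3'); W=cloud('side',d);W0=np.load('pics/Wside0.npy')
for w in(W0,W):
    m=(w[...,2]>65)&(w[...,2]<99)&(w[...,1]<-120)&(w[...,1]>-205)&(abs(w[...,0]-554)<45);print('panR z',np.nanmedian(w[m][:,2]))
print(look_for('arrest_tip','side')[:2])
cv2.imwrite('pics/v5.png',cv2.resize(p[130:330,200:440],(720,600),interpolation=2))
```

```text
[11.89269166 -0.39946052 -7.22893547] [422.38390633 -13.32045237 100.43075149]
panR z 82.60326898709855
panR z 82.61746698524507
[{'bbox': [273.7, 228.2, 292.3, 245.8], 'p': 0.51}]
```

View pics/v5.png

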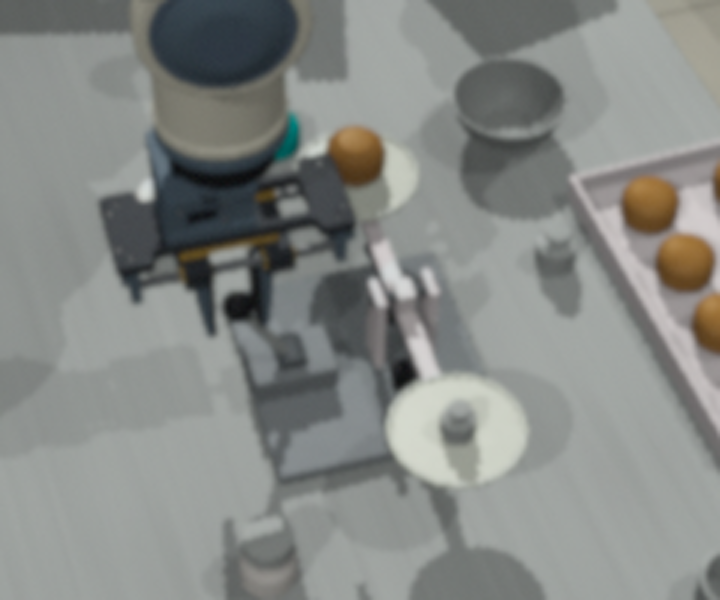

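The knob is back at crop (238,305), against its stop with 12 N, and the pan is level again (82.6 mm in both readings). I release it and lift.

Call:
apply_moves(rows=[[0, 0, 0, 0, 0.004, 0, 0.04], [0, 0, 0, 0, 0.004, 0, 0.05], [0, 0, 0, 0, 0.004, -0.04, 0.05], [0, 0, 0, 0, 0.004, -0.08, 0.05], [0, 0, 0, 0, 0.004, -0.1, 0.091], [0, 0, 0, 0, 0.004, -0.1, 0.091], [0, 0, 0, 0, 0.004, -0.1, 0.091]])

```text
clock: 7.0
eef_pos: [424.0, -13.2, 200.8]
tcp_rot: [0.726, 0.687, 0.001, 0.001]
force: [0.4, -0.2, -0.7]
gripper_width: 66.9
```

```bash
cat >> h.py <<'E'
from scipy.spatial.transform import Rotation as R
def go(x,y,z,yaw):
    "row for tool down, jaw (tool y) at world yaw"
    s=get_state(); r=R.from_quat(s['tcp_rot'])
    ty=np.array([np.cos(yaw),np.sin(yaw),0]); tz=np.array([0,0,-1.]); T=np.stack([np.cross(ty,tz),ty,tz],1)
    rv=(r.inv()*R.from_matrix(T)).as_rotvec(); sh=r.inv().apply(np.array([x,y,z])-s['eef_pos'])/1000
    print(np.round(np.r_[rv,sh],4).tolist(),'at',np.round(s['eef_pos'],1),'t',s['clock'],'q',np.round(s['q'],2),'F',np.round(s['force'],1))
E
python3 - <<'E'
from h import *
go(442.8,-365,120,-1.70)
p,d=snap('top','t1'); print(look_for('arrest_tip','top')[:1],look_for('tongs_grip','top')[:1])
p=cv2.cvtColor(p,cv2.COLOR_BGR2HSV)[268:285,290:312,2]; a=np.argwhere(p<40).mean(0); print(ray('top',a[1]+290,a[0]+268,108))
E
```

```text
[0.0017, -0.0014, 1.6451, -0.3502, 0.038, 0.081] at [424.  -13.2 200.8] t 7.0 q [-0.17  0.23  1.83 -0.    1.08 -0.12] F [ 0.4 -0.2 -0.7]
[] [{'bbox': [482.1, 287.7, 524.9, 373.2], 'p': 0.78}]
[nan nan nan]<stdin>:4: RuntimeWarning: Mean of empty slice.
  ret = um.true_divide(
```

Call:
apply_moves(rows=[[0, 0, 1.645, -0.35, 0.038, 0.081, 0.091], [0, 0, 1.645, -0.35, 0.038, 0.081, 0.091], [0, 0, 1.645, -0.35, 0.038, 0.081, 0.091], [0, 0, 1.645, -0.35, 0.038, 0.081, 0.091], [0, 0, 1.645, -0.35, 0.038, 0.081, 0.091], [0, 0, 1.645, -0.35, 0.038, 0.081, 0.091], [0, 0, 1.645, -0.35, 0.038, 0.081, 0.091], [0, 0, 1.645, -0.35, 0.038, 0.081, 0.091], [0, 0, 1.645, -0.35, 0.038, 0.081, 0.091], [0, 0, 1.645, -0.35, 0.038, 0.081, 0.091], [0, 0, 1.645, -0.35, 0.038, 0.081, 0.091], [0, 0, 1.645, -0.35, 0.038, 0.081, 0.091]])

```text
clock: 8.15
eef_pos: [441.5, -364.6, 117.1]
tcp_rot: [1.0, 0.004, -0.001, -0.001]
force: [-0.2, 0.0, -0.3]
gripper_width: 90.9
```

Run:
```python
from h import *
go(442.8,-365,60,-1.70)
go(442.8,-365,3,-1.70)
p,d=snap('top','t2')
p=cv2.cvtColor(p,cv2.COLOR_BGR2HSV)[268:285,290:312,2]; a=np.argwhere(p<45).mean(0); print(ray('top',a[1]+290,a[0]+268,108))
```

```text
[-0.0022, 0.0024, 0.1377, 0.0015, 0.0005, 0.0571] at [ 441.5 -364.6  117.1] t 8.15 q [-0.79  0.53  1.58  0.    1.03  0.77] F [-0.2  0.  -0.3]
[-0.0022, 0.0024, 0.1377, 0.0016, 0.0007, 0.1141] at [ 441.5 -364.6  117.1] t 8.15 q [-0.79  0.53  1.58  0.    1.03  0.77] F [-0.2  0.  -0.3]
[nan nan nan]<stdin>:5: RuntimeWarning: Mean of empty slice.
  ret = um.true_divide(
```

Call:
apply_moves(rows=[[0, 0, 0.125, 0.0015, 0.0005, 0.0, 0.091], [0, 0, 0.137, 0.0015, 0.0005, 0.03, 0.091], [0, 0, 0.137, 0.0015, 0.0005, 0.06, 0.091], [0, 0, 0.137, 0.0015, 0.0005, 0.09, 0.091], [0, 0, 0.137, 0.0015, 0.0005, 0.106, 0.091], [0, 0, 0.137, 0.0015, 0.0005, 0.113, 0.091], [0, 0, 0.137, 0.0015, 0.0005, 0.113, 0.091], [0, 0, 0.137, 0.0015, 0.0005, 0.113, 0.091]])

```text
clock: 8.87
eef_pos: [443.9, -365.1, 6.1]
tcp_rot: [0.998, -0.06, -0.0, -0.0]
force: [0.3, -0.0, 0.4]
gripper_width: 90.6
```

Call:
apply_moves(newtons=40, rows=[[0, 0, 0, 0, 0, 0.0035, 0.091], [0, 0, 0, 0, 0, 0.0035, 0.091], [0, 0, 0, 0, 0, 0.0035, 0.05], [0, 0, 0, 0, 0, 0.0035, 0.0425], [0, 0, 0, 0, 0, 0.0035, 0.0425], [0, 0, 0, 0, 0, 0.0035, 0.0425], [0, 0, 0, 0, 0, 0.0035, 0.0425], [0, 0, 0, 0, 0, 0.0035, 0.0425]])

```text
clock: 9.53
eef_pos: [443.9, -365.2, 2.6]
tcp_rot: [0.998, -0.061, 0.0, 0.0]
force: [0.6, -0.5, -0.4]
gripper_width: 53.8
```

Call:
apply_moves(rows=[[0, 0, 0, 0, 0, 0, 0.0425], [0, 0, 0, 0, 0, 0, 0.0425], [0, 0, 0, 0, 0, 0, 0.0425], [0, 0, 0, 0, 0, 0, 0.0425], [0, 0, 0, 0, 0, 0, 0.0425]])

```text
clock: 9.95
eef_pos: [444.0, -365.3, 2.6]
tcp_rot: [0.998, -0.061, 0.0, 0.0]
force: [0.8, -0.4, 1.6]
gripper_width: 42.6
```

Held at 42.6 mm. I lift.

Call:
apply_moves(rows=[[0, 0, 0, 0, 0, -0.005, 0.0425], [0, 0, 0, 0, 0, -0.02, 0.0425], [0, 0, 0, 0, 0, -0.045, 0.0425], [0, 0, 0, 0, 0, -0.075, 0.0425], [0, 0, 0, 0, 0, -0.105, 0.0425], [0, 0, 0, 0, 0, -0.135, 0.0425], [0, 0, 0, 0, 0, -0.165, 0.0425], [0, 0, 0, 0, 0, -0.177, 0.0425], [0, 0, 0, 0, 0, -0.177, 0.0425], [0, 0, 0, 0, 0, -0.177, 0.0425]])

```text
clock: 10.78
eef_pos: [443.9, -365.1, 179.9]
tcp_rot: [0.998, -0.061, 0.0, 0.0]
force: [-0.5, -0.1, -1.9]
gripper_width: 42.7
```

Run:
```python
from h import *
go(380,120,180,-1.57)
p,d=snap('side','s4'); p2,d2=snap('top','t4')
m=np.zeros((560,800,3),np.uint8); m[:,:400]=cv2.resize(p[250:460,240:390],(400,560)); m[:,400:]=cv2.resize(p2[200:340,395:495],(400,560)); cv2.imwrite('pics/v6.png',m)
```

```text
[0.0005, -0.0006, -0.122, -0.122, -0.4739, -0.0004] at [ 443.9 -365.1  179.9] t 10.7833 q [-0.79  0.46  1.52 -0.    1.17  0.9 ] F [-0.5 -0.1 -1.9]
```

View pics/v6.png

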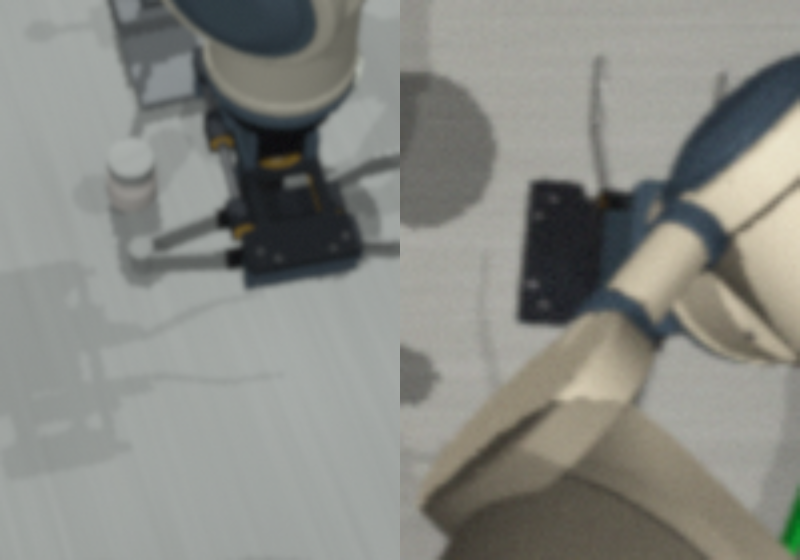

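The tongs are held level, with the hinge at crop (140,248). I carry them to a pose in front of the roll.

Run:
```python
from h import *
go(395,123.4,180,-1.5708)
```

```text
[-0.0014, 0.0015, -0.1212, -0.107, -0.4786, -0.0008] at [ 443.3 -364.6  178.4] t 10.8833 q [-0.79  0.46  1.52 -0.    1.17  0.9 ] F [-0.5 -0.7 -1.2]
```

Call:
apply_moves(rows=[[0, 0, -0.03, -0.003, -0.012, 0, 0.0425], [0, 0, -0.06, -0.008, -0.036, 0, 0.0425], [0, 0, -0.12, -0.015, -0.068, 0, 0.0425], [0, 0, -0.12, -0.024, -0.104, 0, 0.0425], [0, 0, -0.12, -0.032, -0.14, 0, 0.0425], [0, 0, -0.12, -0.04, -0.176, 0, 0.0425], [0, 0, -0.12, -0.048, -0.212, 0, 0.0425], [0, 0, -0.12, -0.056, -0.248, 0, 0.0425], [0, 0, -0.12, -0.064, -0.284, 0, 0.0425], [0, 0, -0.12, -0.072, -0.32, 0, 0.0425], [0, 0, -0.12, -0.079, -0.35, 0, 0.0425], [0, 0, -0.12, -0.084, -0.372, 0, 0.0425]])

```text
clock: 11.88
eef_pos: [403.4, 16.9, 178.7]
tcp_rot: [1.0, 0.001, -0.001, -0.0]
force: [-0.1, 0.2, -1.5]
gripper_width: 43.0
```

Run:
```python
from h import *
go(395,123.4,180,-1.5708)
```

```text
[-0.0006, 0.0023, 0.0011, -0.0083, -0.1065, -0.0012] at [403.4  16.9 178.7] t 11.8833 q [-0.11  0.23  1.9   0.    1.01  1.46] F [-0.1  0.2 -1.5]
```

Call:
apply_moves(rows=[[0, 0, 0, -0.003, -0.025, 0, 0.0425], [0, 0, 0, -0.006, -0.055, 0, 0.0425], [0, 0, 0, -0.008, -0.085, 0, 0.0425], [0, 0, 0, -0.008, -0.104, 0, 0.0425], [0, 0, 0, -0.008, -0.1065, 0.015, 0.0425], [0, 0, 0, -0.008, -0.1065, 0.04, 0.0425], [0, 0, 0, -0.008, -0.1065, 0.065, 0.0425], [0, 0, 0, -0.008, -0.1065, 0.083, 0.0425], [0, 0, 0, -0.008, -0.1065, 0.088, 0.0425], [0, 0, 0, -0.008, -0.1065, 0.088, 0.0425], [0, 0, 0, -0.008, -0.1065, 0.088, 0.0425]])

```text
clock: 12.8
eef_pos: [397.3, 120.8, 91.7]
tcp_rot: [1.0, -0.0, -0.0, 0.0]
force: [-1.3, -0.2, -0.7]
gripper_width: 42.6
```

Run:
```python
from h import *
go(467,123.4,90,-1.5708)
p,d=snap('side','s5'); p2,d2=snap('top','t5'); np.save('pics/Wt5.npy',cloud('top',d2)); np.save('pics/Ws5.npy',cloud('side',d))
m=np.zeros((560,800,3),np.uint8); m[:,:400]=cv2.resize(p[120:260,240:340],(400,560)); m[:,400:]=cv2.resize(p2[180:320,200:300],(400,560)); cv2.imwrite('pics/v7.png',m)
```

```text
[0.0001, 0.0009, -0.0007, 0.0697, -0.0027, 0.0017] at [397.3 120.8  91.7] t 12.8 q [0.15 0.4  1.98 0.   0.75 1.72] F [-1.3 -0.2 -0.7]
```

View pics/v7.png

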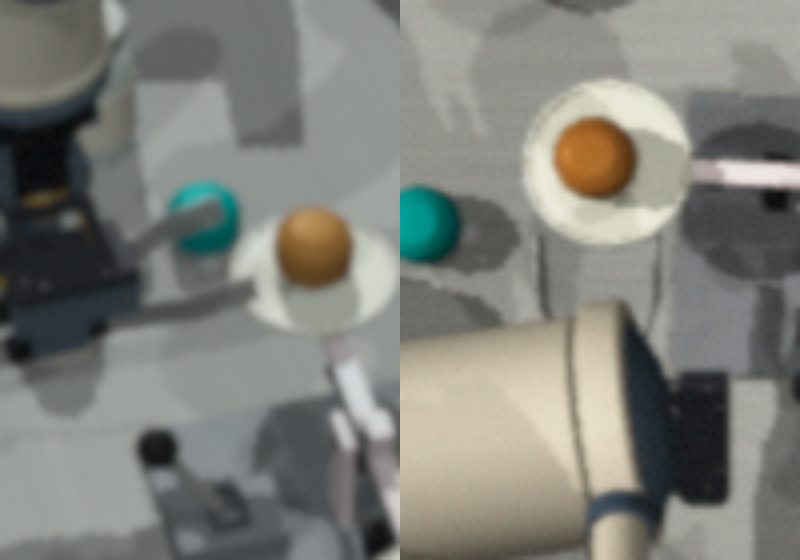

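Both tips are just short of the pan, at crop x 540 and 658. The roll is at (595,158) and the lever is home. I work out the offset.

Run:
```python
from h import *
p=cv2.imread('pics/t5.png'); g=cv2.cvtColor(p,cv2.COLOR_BGR2GRAY).astype(int)
for v in (238,242,246,250,253): 
    row=g[v,225:275]; a=225+row[:20].argmin(); b=225+30+row[30:].argmin(); print(v,a,b,row[:].tolist() if v==246 else '',np.round((ray('top',a,v,112)+ray('top',b,v,112))/2,1),np.round(ray('top',a,v,112)[1]-ray('top',b,v,112)[1],1))
hsv=cv2.cvtColor(p,cv2.COLOR_BGR2HSV); m=hsv[...,1]>120; m[:195]=0;m[245:]=0;m[:,:228]=0;m[:,272:]=0
q=np.argwhere(m); print('roll',ray('top',(q[:,1].min()+q[:,1].max())/2,(q[:,0].min()+q[:,0].max())/2,98))
W=np.load('pics/Ws5.npy'); S=W[180:205,260:303]; k=(S[...,2]>80)&(abs(S[...,1]-90)<15)&(S[...,0]<560)&(S[...,0]>440); print('near arm side cloud z', np.nanpercentile(S[k][:,2],[10,50,90]), 'x',np.nanmax(S[k][:,0]))
```

```text
238 227 273  [522.7 117.6 112. ] 114.1
242 225 274  [512.7 118.7 112. ] 121.4
246 235 264 [105, 129, 143, 143, 142, 138, 135, 140, 149, 119, 78, 90, 117, 125, 128, 125, 128, 128, 126, 129, 140, 148, 151, 149, 154, 147, 150, 151, 152, 153, 151, 149, 151, 147, 152, 152, 149, 140, 123, 107, 129, 142, 140, 132, 127, 130, 126, 127, 125, 127] [502.8 118.6 112. ] 71.8
250 235 264  [492.8 118.5 112. ] 71.7
253 236 264  [485.4 117.2 112. ] 69.2
roll [572.05157243 123.92949061  98.        ]
near arm side cloud z [103.90996716 116.49160264 127.43982546] x 519.8092196136438
```

Call:
apply_moves(rows=[[0, 0, 0, 0.0, -0.003, 0.001, 0.0425], [0, 0, 0, 0.0, -0.0045, 0.001, 0.0425], [0, 0, 0, 0.004, -0.0045, 0.001, 0.0425], [0, 0, 0, 0.012, -0.0045, 0.001, 0.0425], [0, 0, 0, 0.022, -0.0045, 0.001, 0.0425], [0, 0, 0, 0.032, -0.0045, 0.001, 0.0425], [0, 0, 0, 0.042, -0.0045, 0.001, 0.0425], [0, 0, 0, 0.052, -0.0045, 0.001, 0.0425], [0, 0, 0, 0.062, -0.0045, 0.001, 0.0425], [0, 0, 0, 0.069, -0.0045, 0.001, 0.0425], [0, 0, 0, 0.07, -0.0045, 0.001, 0.0425], [0, 0, 0, 0.07, -0.0045, 0.001, 0.0425]])

```text
clock: 13.9
eef_pos: [467.9, 125.1, 90.4]
tcp_rot: [1.0, -0.001, -0.0, 0.0]
force: [0.3, -0.7, -0.4]
gripper_width: 42.6
```

Run:
```python
from h import *
go(467,125,90,-1.5708)
p,d=snap('side','s6'); p2,d2=snap('top','t6')
m=np.zeros((560,800,3),np.uint8); m[:,:400]=cv2.resize(p[120:260,240:340],(400,560)); m[:,400:]=cv2.resize(p2[170:310,200:300],(400,560)); cv2.imwrite('pics/v8.png',m)
```

```text
[0.0, 0.0002, -0.0014, -0.0009, 0.0001, 0.0004] at [467.9 125.1  90.4] t 13.9 q [ 0.14  0.48  1.83 -0.    0.84  1.71] F [ 0.3 -0.7 -0.4]
```

View pics/v8.png

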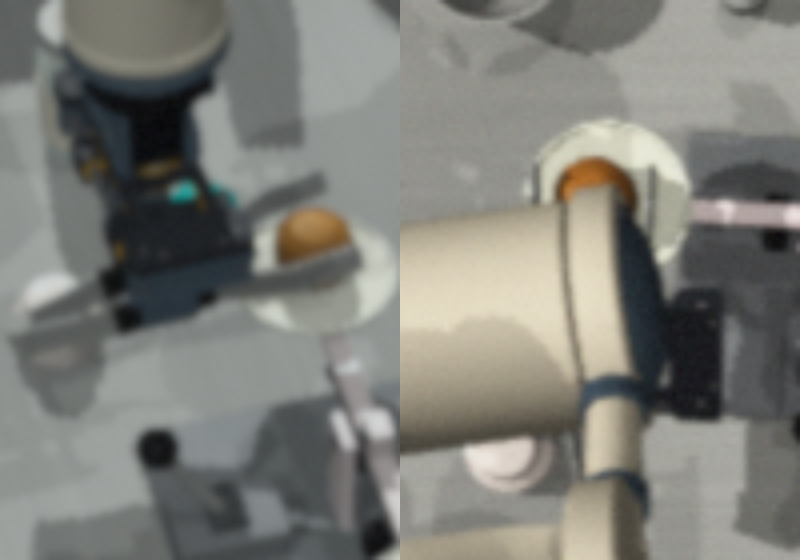

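The tips straddle the roll: tips at crop x 537 and 652, roll centre about 596. I close.

Call:
apply_moves(newtons=30, rows=[[0, 0, 0, 0, 0, 0, 0.04], [0, 0, 0, 0, 0, 0, 0.038], [0, 0, 0, 0, 0, 0, 0.036], [0, 0, 0, 0, 0, 0, 0.034], [0, 0, 0, 0, 0, 0, 0.03], [0, 0, 0, 0, 0, 0, 0.025], [0, 0, 0, 0, 0, 0, 0.025], [0, 0, 0, 0, 0, 0, 0.025], [0, 0, 0, 0, 0, 0, 0.025], [0, 0, 0, 0, 0, 0, 0.025], [0, 0, 0, 0, 0, 0, 0.025], [0, 0, 0, 0, 0, 0, 0.025]])

```text
clock: 15.0
eef_pos: [467.6, 125.1, 90.5]
tcp_rot: [1.0, -0.001, -0.0, 0.0]
force: [0.1, 0.2, -2.2]
gripper_width: 32.6
```

Call:
apply_moves(rows=[[0, 0, 0, 0, 0, 0, 0.025], [0, 0, 0, 0, 0, 0, 0.025], [0, 0, 0, 0, 0, 0, 0.025], [0, 0, 0, 0, 0, -0.002, 0.025], [0, 0, 0, 0, 0, -0.005, 0.025], [0, 0, 0, 0, 0, -0.01, 0.025], [0, 0, 0, 0, 0, -0.017, 0.025], [0, 0, 0, 0, 0, -0.026, 0.025], [0, 0, 0, 0, 0, -0.036, 0.025], [0, 0, 0, 0, 0, -0.046, 0.025], [0, 0, 0, 0, 0, -0.056, 0.025], [0, 0, 0, 0, 0, -0.066, 0.025]])

```text
clock: 16.0
eef_pos: [467.7, 125.2, 158.0]
tcp_rot: [1.0, -0.001, 0.0, -0.0]
force: [0.0, -0.0, -0.9]
gripper_width: 32.2
```

Call:
apply_moves(rows=[[0, 0, 0, 0, 0, -0.009, 0.025], [0, 0, 0, 0, 0, -0.017, 0.025], [0, 0, 0, 0, 0, -0.022, 0.025], [0, 0, 0, 0, 0, -0.024, 0.025], [0, 0, 0, 0, 0, -0.024, 0.025], [0, 0, 0, 0, 0, -0.024, 0.025], [0, 0, 0, 0, 0, -0.024, 0.025], [0, 0, 0, 0, 0, -0.024, 0.025]])

```text
clock: 16.67
eef_pos: [467.4, 125.1, 180.1]
tcp_rot: [1.0, -0.001, -0.0, 0.0]
force: [-0.3, 0.2, -2.8]
gripper_width: 32.2
```

Run:
```python
from h import *
go(467,125,90,-1.5708)
p,d=snap('side','s7'); p2,d2=snap('top','t7')
W=cloud('side',d); h=cv2.cvtColor(p,cv2.COLOR_BGR2HSV); k=(h[...,1]>110)&(h[...,0]<22)&(abs(W[...,0]-571)<50)&(abs(W[...,1]-124)<50); print('roll cloud z',np.nanpercentile(W[k][:,2],[5,50,95]),np.nanmedian(W[k],0))
w=W; m=(w[...,2]>65)&(w[...,2]<99)&(w[...,1]<-120)&(w[...,1]>-205)&(abs(w[...,0]-554)<45);print('panR z',np.nanmedian(w[m][:,2]))
m=np.zeros((560,800,3),np.uint8); m[:,:400]=cv2.resize(p[120:260,240:340],(400,560)); m[:,400:]=cv2.resize(p2[170:310,200:300],(400,560)); cv2.imwrite('pics/v9.png',m)
```

```text
[0.0001, 0.0009, -0.0012, -0.0003, 0.0001, 0.0901] at [467.4 125.1 180.1] t 16.6667 q [0.14 0.34 1.73 0.   1.08 1.71] F [-0.3  0.2 -2.8]
roll cloud z [187.08273018 206.80403267 210.62499157] [566.38662108 123.49851387 206.80403267]
panR z 82.35225715445006
```

View pics/v9.png

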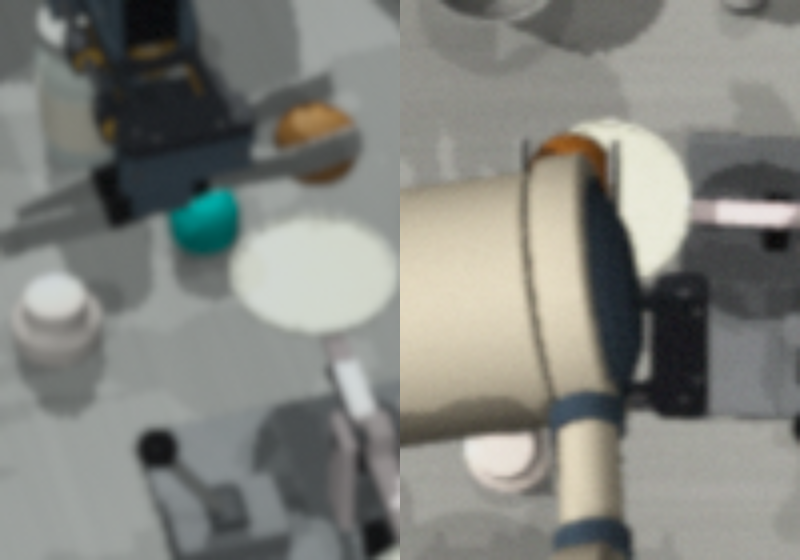

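The roll hangs in the tips at crop (315,143), about 90 mm above the empty pan, and the lever is home. I hand in.

```bash
python3 -c "
from h import *
print(close_job()); print(get_state()['clock'])"
```

```text
the job is handed in; nothing more can be done
None
the job is handed in; nothing more can be done
```

The roll is held up in the tongs and the job is handed in, at about 17 s of the 61 s allowed. No verdict was reported.

**What I did:**
- I pushed the arrest lever over and saw the weight's pan rise, so the beam swung free.
- I brought the lever back until it pressed on its stop with about 12 N. The pan read 82.6 mm, the same as at the start.
- I picked up the black-gripped tongs, closed them around the roll and lifted it about 90 mm.

**Last checks before handing in:**
- **Roll:** its top was at about 210 mm, so its centre was about 190 mm above the table. It sat between the tips, clear of the empty pan.
- **Scale:** the knob was at its home position and the weight's pan read 82.4 mm, so the beam was level, with the weight left on its pan.
- **Grip:** the fingers read 32.2 mm, slightly under the stated 34 mm, but the roll stayed in the tips through the lift.

Two attempts to check the lever from the top camera gave no reading because the arm hid it. The side pictures confirmed it was home. I did not re-measure the bystanders at the end.

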